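# Index the dish carousel and load the last dish

## Task

The dish carousel has been left between two stations. Turn it by its black centre knob until the one empty nest stands at the red loading mark on the housing and the detent clicks home, and let go of it; only then lay the loose petri dish in that empty nest, so that it sits flat on the bottom. Leave the timer, the amber bottle and the small beaker where they are.

Things in the scene. Friction and masses are not known exactly. Their poses are not given: they have to be found in the camera images.
- carousel: Indexing carousel fixed to the bench: round white housing 244 mm across and 26 mm high with an aluminium disc (220 mm across, top face 36 mm above the bench) turning on it. Origin: on the turning axis, at bench level. z up; its -x axis points to the red loading mark. It may stand turned by a yaw of about -66 to -28 degrees.
- turntable (a joint): Angle of the disc about the vertical axis, rad, growing anticlockwise seen from above. 0: the empty nest is at the loading mark. Spring detents at every quarter turn (0, +-1.571 ...) pull the disc in from about 2 degrees off; pushing past the edge of a detent takes about 0.1 N m, between them it turns freely with slight friction.
- knob_grip (a point): Point on the turning axis at gripping height of the black bar knob, 83 mm above the bench. It turns with the disc: the bar is 60 mm long along this frame's x, 16 mm thick along y, and spans 60 to 96 mm above the bench. -x points to the empty nest (white line on top of the knob).
- loading_mark (a point): Red mark on the small index housing at the rim, 133 mm from the axis, 18 mm above the bench.
- empty_nest (a point): Centre of the floor of the empty nest, 75 mm from the axis, 36 mm above the bench; turns with the disc. The nest is a round black pad within a blue lip, lip 68 mm inside and 73 mm outside diameter, 3 mm high. Three equal nests at 90 degrees to one another hold fixed petri dishes, tops 17 mm above the disc.
- dish: The loose covered petri dish lying on the bench: 65 mm across its cover (from 4 to 16 mm high), 60 mm across its foot (0 to 4 mm high), about 45 g. Origin: centre of the underside, z up.
- timer: White square bench timer, 62 x 62 x 18 mm, standing between dish and carousel; leave alone. Origin: centre of the underside.
- amber_bottle: Small amber bottle with white cap, 52 mm across, 118 mm high; leave alone. Origin: centre of the underside.
- beaker: Small empty glass beaker, 48 mm across, 60 mm high, near the bottle; leave alone. Origin: centre of the underside.
There are look-alikes about, which are no part of the job. What is shaped like the dish but purple or yellow is not meant.

How it is judged:
By the outcome, as a careful person would: the job done as asked, in the order asked, and still so for the second after the job is handed in, with the robot touching nothing.
It also fails if it takes over 51 s, if anything falls off the work surface, if the arm or the gripper's body presses on something with over 40 N, if the wrist force passes 120 N, or if a joint passes its speed limit or range.

## Robot

A 6-joint arm with a two-finger parallel gripper is mounted at the origin on a cart in front of the work surface, level with it; the furniture and walls round the work are solid. World frame = base frame: x ahead of the robot, y to its left, z up, the work surface at z = 0. Lengths are in m, angles in rad, forces in N, time in s.
With the tool pointing down it reaches from about 0.225 to 0.725 m from the base axis. Payload 3.1 kg.
Tool frame: the origin (TCP) lies between the finger pads; the fingertips stand 22 mm ahead of it and the grasp point (between the pads) lies 3 mm ahead of it; y points along the fingers, z is the direction in which the jaws open and shut, and the axes are right-handed (so a half turn about y gives the same grasp; the last joint's range is limited). The gripper opens to 85 mm and grips with 20 to 120 N. Pads are 22 mm wide; open, the fingers measure 114 mm over their backs; the gripper's body (76 mm by 85 mm) begins 54 mm behind the grasp point. The pads swing forward as they close: fully open they stand 13 mm farther back than shut.
Start: joints at [1.214, 0.048, 0.099, 1.622, 0, 1.443], TCP at [0.119, 0.511, 0.253] pointing down, gripper open.
Joint ranges: [-2.91, 2.91], [-0.99, 1.94], [-1.21, 1.42], [-2.12, 2.29], [-1.49, 1.47], [-3.14, 3.14]. Speed limits (rad/s): [2.79, 2.79, 3.14, 3.14, 3.14, 3.14].

## Interface

Orientations are given as a rotation vector (axis times angle).
In Python, from cell import manip gives the robot as it stands.
- The arm moves only by the tool move_arm, never from a script. Its argument "targets" is a list of rows, each a list of 7 numbers: the shift along the world's x, y, z in cm, then the turn, a rotation vector about the world's x, y, z in rad, then the opening, from 0 (shut) to 1 (fully open). A call has 1 to 20 rows; each row shifts and turns the commanded pose from where the row before left it; what a row does not reach is not made up. A row lasts 1/8 s, in which the tool goes at most 62.5 mm and 10.7 degrees, less where a joint would pass 70% of its speed; a pose out of reach is approached as far as the arm can. A call is refused whole if a number of a shift passes 6.25 or a number of a turn 0.188, either way. A call with a gripper value outside its range is refused whole. The fingers move at their own pace and stop on an object; "force" is the grip in N (left out, the last holds). Time passes only in rows, so rows that do not move let the fingers close. It gives the time, the measured TCP pose, the force and the opening at its end, in the units of the state.
- manip.get_obs(): the state, without advancing time (a new reading comes with each control period).
- manip.read_camera(name): name is "side" or "top" or "wrist"; returns the picture (480x640x3 uint8, blue, green, red); there is no depth.
- manip.calibration(name): a dict with "vertical_fov" (degrees; the focal length in pixels is half the picture's height over the tangent of half this angle, whatever the lens; pixels are square), "cx", "cy" (the principal point, pixels), "T" (4x4, takes a point from camera to world coordinates). Camera axes: x right, y up, looking along -z (the intrinsics and any distortion apply to the point x, -y, -z); pixel columns grow to the right and rows downward; lengths in m; the calibration is good to about 2 mm. A picture is of the moment at which its call begins: read the wrist's pose just before it. calibration takes no time and is no camera call; for the wrist camera it gives the pose at the moment of the call.
- manip.sign_off(): hands the job in, once; it reports no verdict.
Trained networks look in the newest picture that a camera, given by its name, has taken for a name from the list of things; names that differ only in an ending like _2 or _b are one class to them, and where a whole thing is asked for, a point or a joint stands for the part that bears it (a point fixed in the world has none). Each returns a list of dicts, best first, with "score" (0 to 1); they miss things now and then, are a little off and sometimes report something else, mostly with a low value. They report only what shows in the picture. A call takes as long as a camera call. They do not tell look-alikes from the thing itself.
- manip.trace(label, camera): "pixels" (480x640 bool, what is visible of it) and "bbox" ([left, top, width, height] in pixels, round what is visible of it).
The state is a dict: "time_s": time; "joints": joint angles; "qd": joint speeds; "joint_efforts": joint torques, N m; "position": TCP position; "tool_rot": TCP orientation; "contact_force": force on the tool from outside, world axes, zero at the start; "moment": the same for the moment, N m; "finger_gap": opening from 0.0 (shut) to 1.0 (fully open).
Only numpy, scipy, OpenCV 4.12 (cv2) and the standard library are available. Lean on these libraries where they do the work, as an engineer would, in place of code of your own. Each camera call takes 0.05 s, during which the arm holds its last target. There are 200 camera calls.

## Working session

There is one attempt and no reset: what is moved stays moved. The work goes in short steps, Python scripts to look and compute and a tool call to move; the robot and the scene stay as the last step left them, time stands still between calls to the robot, and variables do not carry over. Pictures are saved under pics/ and viewed, about 8 in all and at most 12, crops included, and the job is handed in when it is done.

Besides the shell and the picture viewer there is one more tool, called after ">>>" as a command line: name --pt "numbers of a row" for each row, then --argument value for the rest. move_arm: Moves the arm, as the interface text tells. Its arguments: {"type":"object","properties":{"targets":{"type":"array","items":{"type":"array","items":{"type":"number"}}},"force":{"type":"number"}},"required":["targets"]}

```bash
ls; mkdir -p pics; python3 - <<'E'
from cell import manip
import cv2,numpy as np
np.set_printoptions(precision=4,suppress=True)
for c in ("top","side"):
    im=manip.read_camera(c); cv2.imwrite(f"pics/{c}0.png",im)
    k=manip.calibration(c); print(c,k)
    for l in ("carousel","turntable","dish","timer","amber_bottle","beaker"):
        for r in manip.trace(l,c)[:3]:
            ys,xs=np.nonzero(r["pixels"]); print(l,round(r["score"],2),r["bbox"],xs.mean().round(1),ys.mean().round(1))
print(manip.get_obs())
E
```

```text
pics
top {'vertical_fov': 42.10832534295287, 'cx': 308.7112885169164, 'cy': 248.60030150603188, 'T': array([[-0.023 ,  0.9947, -0.1007,  0.3715],
       [-0.9997, -0.0233, -0.0015, -0.0429],
       [-0.0039,  0.1006,  0.9949,  1.7462],
       [ 0.    ,  0.    ,  0.    ,  1.    ]])}
carousel 0.85 [408.8, 206.9, 90.6, 85.8] 453.6 249.2
turntable 0.86 [418.0, 204.8, 78.5, 83.9] 455.8 247.7
dish 0.92 [157.3, 226.6, 24.3, 24.1] 171.2 237.8
dish 0.68 [277.3, 275.4, 27.2, 24.8] 290.6 285.8
dish 0.66 [148.2, 186.2, 26.0, 27.6] 159.4 197.9
timer 0.89 [344.5, 266.7, 24.5, 24.2] 354.5 280.1
amber_bottle 0.8 [192.2, 269.7, 27.7, 22.1] 207.0 281.9
beaker 0.81 [161.7, 277.6, 20.2, 15.6] 170.9 286.0
side {'vertical_fov': 44.66018544861928, 'cx': 314.30562371930984, 'cy': 242.89395771170885, 'T': array([[-0.9634,  0.234 , -0.131 ,  0.3879],
       [-0.2682, -0.8451,  0.4624,  0.5787],
       [-0.0025,  0.4806,  0.8769,  1.2354],
       [ 0.    ,  0.    ,  0.    ,  1.    ]])}
carousel 0.93 [321.2, 87.4, 87.8, 77.0] 365.9 125.5
dish 0.96 [319.9, 314.2, 25.0, 31.8] 333.4 330.1
dish 0.79 [239.2, 394.6, 32.2, 30.3] 254.3 408.4
dish 0.6 [178.2, 391.1, 37.1, 31.4] 196.3 407.0
timer 0.8 [358.8, 209.5, 24.5, 21.5] 370.5 219.1
amber_bottle 0.87 [312.2, 355.7, 29.2, 30.8] 327.0 371.8
beaker 0.84 [305.7, 405.1, 24.0, 31.0] 318.7 419.1
{'time_s': 0.7, 'joints': array([1.2142, 0.0479, 0.0993, 1.622 , 0.    , 1.443 ]), 'qd': array([ 0.0008, -0.0009, -0.0017,  0.0005, -0.0004, -0.0009]), 'joint_efforts': array([ -0.0008, -33.8503,  32.0054,   0.0008,   0.0001,  -0.    ]), 'position': array([0.1191, 0.5113, 0.2534]), 'tool_rot': array([-1.5632,  0.1796, -0.1796]), 'contact_force': array([-0.2096,  0.4098, -0.2738]), 'moment': array([-0.0339, -0.0142,  0.0427]), 'finger_gap': 0.9999829484061412}
```

```bash
python3 - <<'E'
import cv2
a=cv2.imread("pics/top0.png");b=cv2.imread("pics/side0.png")
cv2.imwrite("pics/t1.png",cv2.resize(a[170:320,130:530],None,fx=2,fy=2,interpolation=cv2.INTER_CUBIC))
cv2.imwrite("pics/s1.png",b[60:470,120:520])
E
```

```text
(no output)
```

View pics/t1.png

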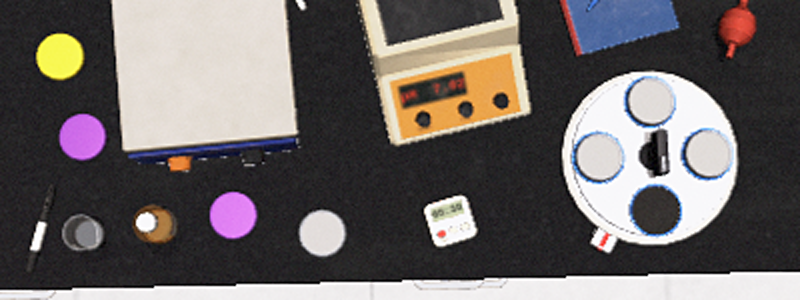

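View pics/s1.png

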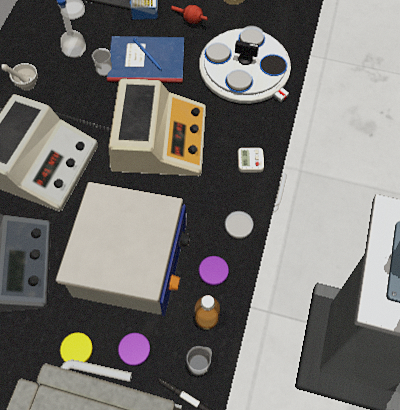

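```bash
cat > h.py <<'E'
from cell import manip
import cv2,numpy as np
np.set_printoptions(precision=4,suppress=True)
def ray(u,v,k):
    f=240/np.tan(np.radians(k["vertical_fov"]/2)); T=k["T"]
    return T[:3,3],T[:3,:3]@np.array([(u-k["cx"])/f,-(v-k["cy"])/f,-1])
def at_z(u,v,z,k):
    o,d=ray(u,v,k); return (o+d*(z-o[2])/d[2])[:2]
def proj(p,k):
    f=240/np.tan(np.radians(k["vertical_fov"]/2)); T=k["T"]
    q=T[:3,:3].T@(np.asarray(p,float)-T[:3,3]); return np.array([k["cx"]-f*q[0]/q[2],k["cy"]+f*q[1]/q[2]])
E
python3 - <<'E'
from h import *
for c,uv in (("top",{"dish":(290.6,285.8,.014),"nest":(457.5,275,.036),"mark":(432,290,.018),"timer":(354.5,280.1,.015),"axis":(455.5,247.3,.036),"bottlecap":(203,280.5,.118),"purple":(246.5,277.5,.014)}),
             ("side",{"dish":(359,284,.014),"nest":(393,125,.036),"mark":(402,154,.018),"timer":(370.5,219.1,.015)})):
    im=cv2.imread(f"pics/{c}0.png");k=manip.calibration(c)
    for n,(u,v,z) in uv.items(): print(c,n,at_z(u,v,z,k))
    h=cv2.cvtColor(im,cv2.COLOR_BGR2HSV)
    # disc fixed: nearby ellipses
    print("base edge")
    for r in manip.trace("dish",c): print(r["score"],r["bbox"],at_z(r["bbox"][0]+r["bbox"][2]/2,r["bbox"][1]+r["bbox"][3]/2,.012,k))
E
```

```text
top dish [0.4442 0.0124]
top nest [ 0.4623 -0.4465]
top mark [ 0.4234 -0.3784]
top timer [ 0.4559 -0.1653]
top axis [ 0.5388 -0.4446]
top bottlecap [0.459  0.2377]
top purple [0.4701 0.1346]
base edge
0.92 [157.3, 226.6, 24.3, 24.1] [0.5842 0.3494]
0.68 [277.3, 275.4, 27.2, 24.8] [0.4388 0.0118]
0.66 [148.2, 186.2, 26.0, 27.6] [0.6945 0.3726]
0.56 [238.7, 265.3, 17.7, 23.7] [0.4711 0.1319]
side dish [0.4427 0.0109]
side nest [ 0.4625 -0.4497]
side mark [ 0.4213 -0.3769]
side timer [ 0.4561 -0.165 ]
base edge
0.96 [319.9, 314.2, 25.0, 31.8] [0.4734 0.1344]
0.79 [239.2, 394.6, 32.2, 30.3] [0.5828 0.3446]
0.6 [178.2, 391.1, 37.1, 31.4] [0.7015 0.3714]
```

```bash
python3 - <<'E'
from h import *
from scipy.spatial.transform import Rotation as R
o=manip.get_obs(); r=R.from_rotvec(o["tool_rot"]).as_matrix(); print(r); k=manip.calibration("wrist"); print(k)
print(r.T@(k["T"][:3,3]-o["position"])); print(r.T@k["T"][:3,:3]); print(o["time_s"])
E
```

```text
[[ 0.9739  0.      0.2268]
 [-0.2268  0.0001  0.9739]
 [ 0.     -1.      0.0001]]
{'vertical_fov': 69.04611081410526, 'cx': 313.6738857880752, 'cy': 239.09250878507194, 'T': array([[ 0.2259, -0.9381, -0.2626,  0.0525],
       [ 0.9742,  0.2176,  0.0605,  0.526 ],
       [ 0.0004, -0.2694,  0.963 ,  0.3734],
       [ 0.    ,  0.    ,  0.    ,  1.    ]])}
[-0.0681 -0.12   -0.0008]
[[-0.0009 -0.963  -0.2694]
 [-0.0003  0.2694 -0.963 ]
 [ 1.     -0.0008 -0.0005]]
0.8
```

>>> move_arm --pt "2.36 -5.59 0 0 0 0.015 1" --pt "2.36 -5.59 0 0 0 0.015 1" --pt "2.36 -5.59 0 0 0 0.015 1" --pt "2.36 -5.59 0 0 0 0.015 1" --pt "2.36 -5.59 0 0 0 0.015 1" --pt "2.36 -5.59 0 0 0 0.015 1" --pt "2.36 -5.59 0 0 0 0.015 1" --pt "2.36 -5.59 0 0 0 0.015 1" --pt "2.36 -5.59 0 0 0 0.015 1" --pt "2.36 -5.59 0 0 0 0.015 1" --pt "2.36 -5.59 0 0 0 0.015 1" --pt "2.36 -5.59 0 0 0 0.015 1" --pt "2.36 -5.59 0 0 0 0.015 1" --pt "2.36 -5.59 0 0 0 0.015 1" --pt "2.36 -5.59 0 0 0 0.015 1" --pt "2.36 -5.59 0 0 0 0.015 1" --pt "2.36 -5.59 0 0 0 0.015 1" --pt "0 0 0 0 0 0 1"

```text
time_s: 3.05
position: [0.5205, -0.443, 0.2455]
tool_rot: [-1.565, -0.013, 0.023]
contact_force: [-0.4, 0.7, -0.6]
finger_gap: 0.999
```

```bash
python3 - <<'E'
from h import *
k=manip.calibration("wrist"); im=manip.read_camera("wrist"); cv2.imwrite("pics/w0.png",im)
import pickle; pickle.dump(k,open("w0.pkl","wb"))
o=manip.get_obs(); print(o["time_s"],o["position"],o["tool_rot"],o["joints"])
print(k["T"])
E
```

```text
3.1 [ 0.5201 -0.4406  0.2484] [-1.5658 -0.0153  0.0224] [-0.8012  0.4957  0.6298  1.7116  0.0001 -0.8253]
[[-0.0236 -0.9644 -0.2635  0.453 ]
 [ 0.9997 -0.0213 -0.0119 -0.446 ]
 [ 0.0059 -0.2637  0.9646  0.366 ]
 [ 0.      0.      0.      1.    ]]
```

View pics/w0.png

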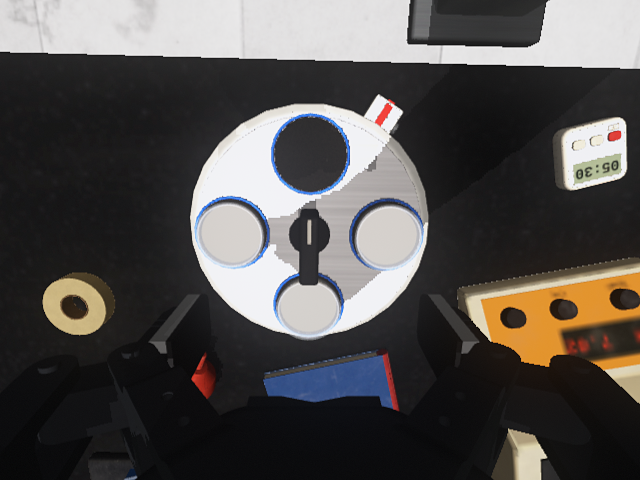

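```bash
cat > ana.py <<'E'
from h import *
def blob(mask,uv,z,k):
    n,l,s,c=cv2.connectedComponentsWithStats(mask.astype(np.uint8))
    i=l[int(uv[1]),int(uv[0])]
    cn,_=cv2.findContours((l==i).astype(np.uint8),0,2)
    p=np.array([at_z(u,v,z,k) for u,v in cv2.convexHull(cn[0])[:,0]],np.float32)
    (cx,cy),r=cv2.minEnclosingCircle(p); return np.array([cx,cy]),r*2000,s[i,4],l==i
E
python3 - <<'E'
from ana import *
import pickle
k=pickle.load(open("w0.pkl","rb")); im=cv2.imread("pics/w0.png"); h=cv2.cvtColor(im,cv2.COLOR_BGR2HSV)
dark=h[...,2]<70
nest=blob(dark,(311,153),.037,k); print("nest",nest[:3])
red=((h[...,0]<8)|(h[...,0]>172))&(h[...,1]>150)&(h[...,2]>90)
ys,xs=np.nonzero(red[90:135,360:410]); m=at_z(xs.mean()+360,ys.mean()+90,.018,k); print("mark",m,len(xs))
# fixed dishes: fill lip blue rings
blue=(h[...,0]>95)&(h[...,0]<125)&(h[...,1]>110)
cs=[]
for x,y in ((232,232),(388,237),(309,304)):
    g=(abs(im.astype(int)-im[y,x].astype(int)).max(2)<14)
    b=blob(g,(x,y),.053,k); print("dish",b[:3]); cs.append(b[0])
# axis by three constraints
print("axis from side dishes",(cs[0]+cs[1])/2,"from nest/dish",(nest[0]+cs[2])/2)
wl=(h[...,2]>130)[215:250,300:318]; ys,xs=np.nonzero(wl); print("line px",xs.mean()+300,ys.min()+215,ys.max()+215,len(xs))
for u,v in ((300.5,282),(318,282),(309,182+28),(309,282),(309,220),(309,244)): print(u,v,at_z(u,v,.096,k))
E
```

```text
nest (array([ 0.4626, -0.4472]), 66.97066873311996, np.int32(4173))
mark [ 0.4234 -0.3784] 166
dish (array([ 0.5341, -0.5173]), 58.77267196774483, np.int32(2653))
dish (array([ 0.535 , -0.3734]), 58.5893839597702, np.int32(2637))
dish (array([ 0.6104, -0.4461]), 60.28224155306816, np.int32(2162))
axis from side dishes [ 0.5345 -0.4453] from nest/dish [ 0.5365 -0.4466]
line px 308.5652173913044 220 243 92
300.5 282 [ 0.5639 -0.4528]
318 282 [ 0.5636 -0.4382]
309 210 [ 0.5032 -0.4469]
309 282 [ 0.5637 -0.4457]
309 220 [ 0.5112 -0.4468]
309 244 [ 0.5309 -0.4464]
```

>>> move_arm --pt "0.5 -0.25 -5 0 0 0 0.5" --pt "0.5 -0.25 -5 0 0 0 0.5" --pt "0.5 -0.2 -4.2 0 0 0 0.5" --pt "0 0 -2.5 0 0 0 0.5" --pt "0 0 0 0 0 0 0.5" --force 40

```text
time_s: 3.72
position: [0.5338, -0.4431, 0.0849]
tool_rot: [-1.567, -0.019, 0.024]
contact_force: [-1.2, 0.5, 0.8]
finger_gap: 0.501
```

```bash
python3 - <<'E'
from h import *
k=manip.calibration("wrist"); im=manip.read_camera("wrist"); cv2.imwrite("pics/w1.png",im)
o=manip.get_obs(); print(o["time_s"],o["position"],o["tool_rot"],o["contact_force"],o["qd"])
print(k["T"], proj([.5355,-.446,.096],k))
E
```

```text
3.775 [ 0.5348 -0.4444  0.0872] [-1.5701 -0.021   0.0216] [ 0.4383  0.177  -0.2222] [-0.0046 -0.0142  0.0617 -0.0014 -0.0012  0.0007]
[[-0.0283 -0.9635 -0.2662  0.4659]
 [ 0.9996 -0.0262 -0.0114 -0.4462]
 [ 0.004  -0.2664  0.9638  0.2051]
 [ 0.      0.      0.      1.    ]] [307.4762 346.371 ]
```

View pics/w1.png

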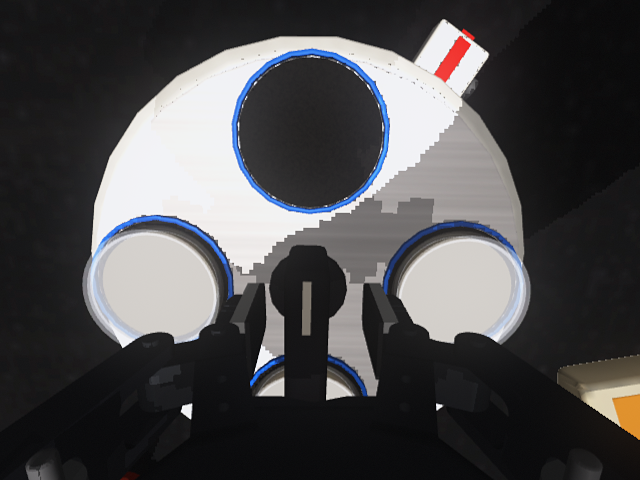

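```bash
python3 - <<'E'
from ana import *
k=manip.calibration("wrist"); im=cv2.imread("pics/w1.png"); h=cv2.cvtColor(im,cv2.COLOR_BGR2HSV)
n=blob(h[...,2]<60,(311,130),.036,k); print(n[:3])
red=((h[...,0]<8)|(h[...,0]>172))&(h[...,1]>150)&(h[...,2]>90)
ys,xs=np.nonzero(red[:100,400:500]); m=at_z(xs.mean()+400,ys.mean(),.018,k); print("mark",m)
P=np.array([at_z(u+400,v,.018,k) for u,v in zip(xs,ys)]); w,V=np.linalg.eigh(np.cov(P.T)); print("stripe dir deg",np.degrees(np.arctan2(*V[::-1,1])),np.sqrt(w))
for a in ([.5355,-.446],[.5365,-.446],[.5355,-.445]):
    f=lambda p:np.degrees(np.arctan2(*(p-a)[::-1]))%360
    print(f(n[0]),f(m),np.linalg.norm(n[0]-a),np.linalg.norm(m-a))
E
```

```text
(array([ 0.4636, -0.4491]), 68.54154169559479, np.int32(16691))
mark [ 0.4244 -0.3793]
stripe dir deg 149.85207122626974 [0.002  0.0065]
182.4394497435298 149.0268585358368 0.07191891285986791 0.1295915153175654
182.40600515793773 149.25289588909456 0.0729180190431487 0.13044993910436123
183.23487781176723 149.40744702112707 0.07196841166775225 0.12907972680186489
```

>>> move_arm --pt "0 0 0 0 0 0 0" --pt "0 0 0 0 0 0 0" --pt "0 0 0 0 0 0 0" --force 40

```text
time_s: 4.15
position: [0.5363, -0.446, 0.09]
tool_rot: [-1.572, -0.023, 0.018]
contact_force: [-1.8, 3.0, 6.3]
finger_gap: 0.18
```

>>> move_arm --pt "0 0 0 0 0 -0.06 0" --pt "0 0 0 0 0 -0.1 0" --pt "0 0 0 0 0 -0.1 0" --pt "0 0 0 0 0 -0.1 0" --pt "0 0 0 0 0 -0.1 0" --pt "0 0 0 0 0 -0.1 0" --pt "0 0 0 0 0 0 0" --pt "0 0 0 0 0 0 0"

```text
time_s: 5.15
position: [0.5365, -0.4452, 0.09]
tool_rot: [-1.529, 0.415, -0.42]
contact_force: [-2.8, 4.4, 6.9]
finger_gap: 0.185
```

```bash
cat > look.py <<'E'
from ana import *
import sys
from scipy.spatial.transform import Rotation as R
k=manip.calibration("wrist"); im=manip.read_camera("wrist"); cv2.imwrite(f"pics/{sys.argv[1]}.png",im)
o=manip.get_obs(); x=R.from_rotvec(o["tool_rot"]).as_matrix()[:,0]
print(o["time_s"],o["position"],"yaw",np.degrees(np.arctan2(x[1],x[0])),o["contact_force"],o["moment"],o["finger_gap"])
h=cv2.cvtColor(im,cv2.COLOR_BGR2HSV)
red=((h[...,0]<8)|(h[...,0]>172))&(h[...,1]>150)&(h[...,2]>90)
A=np.array([.5365,-.446]); m0=A+.133*np.array([np.cos(np.radians(149.5)),np.sin(np.radians(149.5))])
c=proj([*m0,.018],k); yy,xx=np.mgrid[:480,:640]; red&=np.hypot(xx-c[0],yy-c[1])<70
ys,xs=np.nonzero(red); m=at_z(xs.mean(),ys.mean(),.018,k)
nn=A+(m-A)*75/133; c=proj([*nn,.036],k)
n=blob(h[...,2]<60,c,.036,k)
f=lambda p:np.degrees(np.arctan2(*(p-A)[::-1]))%360
print("mark",m,f(m),np.linalg.norm(m-A),"nest",n[:3],f(n[0]),np.linalg.norm(n[0]-A))
E
python3 look.py w2
```

```text
5.2 [ 0.5365 -0.4452  0.0899] yaw -30.523722377875817 [-1.2236  5.4698  7.3406] [ 0.995   0.2535 -0.0016] 0.1761207841320378
mark [ 0.4276 -0.3806] 149.0397835092035 0.12704616786897768 nest (array([ 0.4735, -0.408 ]), 67.56190210580826, np.int32(16046)) 148.92640543578912 0.07355325620359501
```

>>> move_arm --pt "0 0 0 0 0 0 0.5" --pt "0 0 0 0 0 0 0.5" --pt "0 0 0 0 0 0 0.5"

```text
time_s: 5.58
position: [0.5351, -0.4463, 0.0861]
tool_rot: [-1.53, 0.419, -0.419]
contact_force: [-0.2, -0.6, -0.1]
finger_gap: 0.5
```

```bash
python3 look.py w3
```

```text
5.625 [ 0.5351 -0.4463  0.086 ] yaw -30.60696237736653 [-0.5255  0.0045 -0.6551] [ 0.0176  0.017  -0.0093] 0.4997939899913185
mark [ 0.4276 -0.3807] 149.0551171826375 0.12700930067215158 nest (array([ 0.4735, -0.408 ]), 67.47540831565857, np.int32(16702)) 148.88777143413054 0.07359921944123778
```

View pics/w3.png

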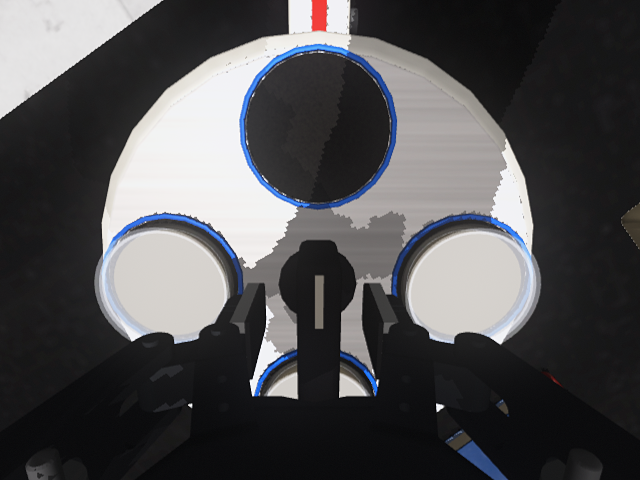

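>>> move_arm --pt "0 0 5.5 0 0 0 0.5" --pt "-1 1 5.5 0 0 0 1" --pt "-3 4.5 3 0 0 0 1" --pt "-3.2 5 0 0 0 0 1" --pt "-2 5.75 0 0 0 0 1" --pt "0 6 0 0 0 0 1" --pt "0 6 0 0 0 0 1" --pt "0 6 0 0 0 0 1" --pt "0 6 -1 0 0 0 1" --pt "0 5.5 -2 0 0 0 1" --pt "0 0 -1.6 0 0 0 1" --pt "0 0 0 0 0 0 1" --pt "0 0 0 0 0 0 1"

```text
time_s: 7.25
position: [0.4436, 0.0102, 0.1807]
tool_rot: [-1.53, 0.419, -0.421]
contact_force: [-0.6, -1.1, -0.0]
finger_gap: 0.999
```

```bash
python3 - <<'E'
from ana import *
k=manip.calibration("wrist"); im=manip.read_camera("wrist"); cv2.imwrite("pics/w4.png",im)
o=manip.get_obs(); print(o["time_s"],o["position"],o["tool_rot"])
c=proj([.4435,.0115,.016],k); print(c); x,y=c.astype(int); print(im[y,x])
g=abs(im.astype(int)-im[y,x].astype(int)).max(2)<25
print(blob(g,(x,y),.016,k)[:3])
for r in manip.trace("dish","wrist"):
    b=r["bbox"]; p=r["pixels"]; ys,xs=np.nonzero(p); 
    print(r["score"],b,blob(p,(xs.mean(),ys.mean()),.012,k)[:2])
E
```

```text
7.3 [0.4439 0.0101 0.1811] [-1.5297  0.4193 -0.4213]
[315.6166 224.551 ]
[223 227 230]
(array([0.4431, 0.012 ]), 60.547929257154465, np.int32(3914))
0.86 [276.0, 184.7, 82.6, 79.7] (array([0.4444, 0.0118]), 67.48168170452118)
0.7 [70.0, 458.2, 36.1, 20.7] (array([ 0.5501, -0.3342]), 42.72519424557686)
0.57 [423.2, 137.2, 81.1, 80.4] (array([0.4713, 0.1341]), 68.15305352210999)
```

View pics/w4.png

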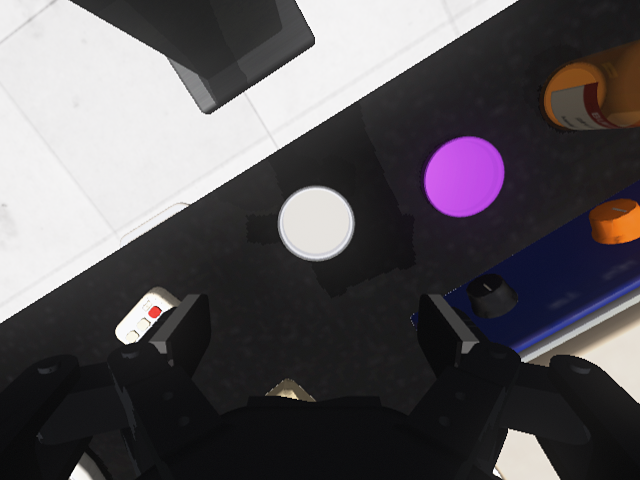

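>>> move_arm --pt "0 0.15 -6 0 0 0 1" --pt "0 0 -5.5 0 0 0 1" --pt "0 0 -3 0 0 0 1" --pt "0 0 -1.5 0 0 0 1" --pt "0 0 0 0 0 0 1"

```text
time_s: 7.98
position: [0.4432, 0.0125, 0.0202]
tool_rot: [-1.53, 0.42, -0.419]
contact_force: [-0.3, 0.9, -0.2]
finger_gap: 0.997
```

```bash
python3 - <<'E'
from ana import *
k=manip.calibration("wrist"); im=manip.read_camera("wrist"); cv2.imwrite("pics/w5.png",im)
o=manip.get_obs(); print(o["time_s"],o["position"],o["tool_rot"],o["contact_force"])
E
```

```text
8.025 [0.4443 0.0125 0.0214] [-1.5297  0.4178 -0.4202] [-0.0839 -0.5163  1.1263]
```

View pics/w5.png

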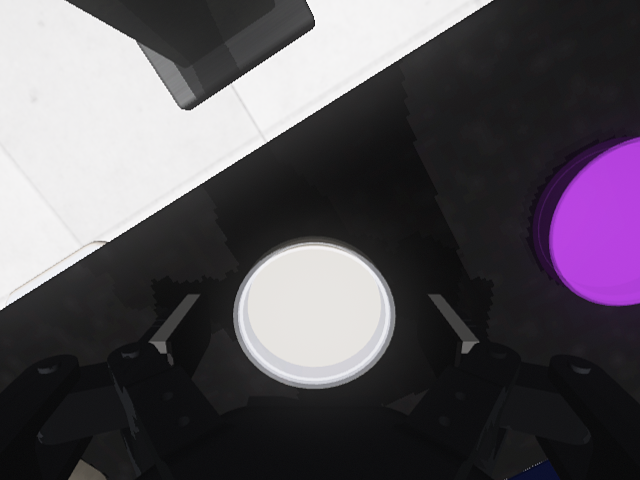

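>>> move_arm --pt "0 0 0 0 0 0 0" --pt "0 0 0 0 0 0 0" --pt "0 0 0 0 0 0 0" --pt "0 0 0 0 0 0 0" --pt "0 0 2 0 0 0 0" --pt "0 0 4 0 0 0 0" --pt "0 0 0 0 0 0 0" --pt "0 0 0 0 0 0 0" --force 30

```text
time_s: 9.02
position: [0.4434, 0.0131, 0.0804]
tool_rot: [-1.53, 0.418, -0.419]
contact_force: [0.3, 0.2, -1.4]
finger_gap: 0.73
```

```bash
python3 - <<'E'
from ana import *
k=manip.calibration("wrist"); im=manip.read_camera("wrist"); cv2.imwrite("pics/w6.png",im)
o=manip.get_obs(); print(o["time_s"],o["position"],o["tool_rot"],o["contact_force"],o["finger_gap"])
E
```

```text
9.075 [0.4427 0.0131 0.0796] [-1.5302  0.4192 -0.4174] [ 0.2709 -0.0521 -0.6176] 0.7337998908137303
```

View pics/w6.png

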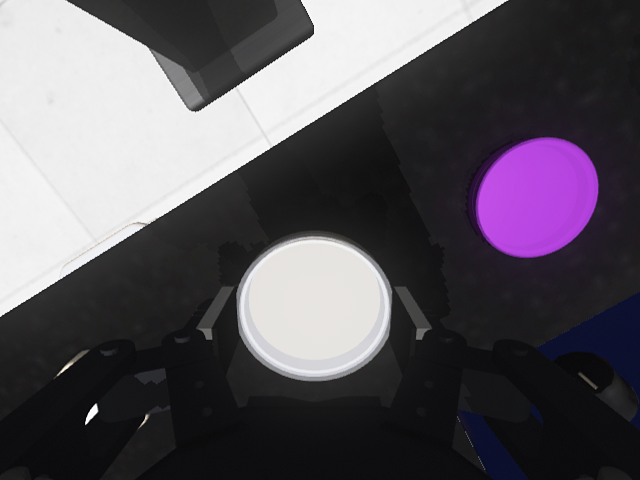

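```bash
python3 - <<'E'
from ana import *
k=manip.calibration("wrist"); im=cv2.imread("pics/w6.png"); o=manip.get_obs()
g=(abs(im.astype(int)-im[305,315].astype(int)).max(2)<60)
for z in (.072,.074): 
    b=blob(g,(315,305),z,k); print(z,b[:3], b[0]-o["position"][:2])
for c in ("top","side"):
    im=manip.read_camera(c); k=manip.calibration(c); cv2.imwrite(f"pics/{c}1.png",im)
    h=cv2.cvtColor(im,cv2.COLOR_BGR2HSV); uv=proj([.472,-.4076,.036],k)
    b=blob(h[...,2]<70,uv,.036,k); print(c,uv,b[:3])
    red=((h[...,0]<8)|(h[...,0]>172))&(h[...,1]>130)&(h[...,2]>90); yy,xx=np.mgrid[:480,:640]; u=proj([.423,-.378,.018],k); red&=np.hypot(xx-u[0],yy-u[1])<12
    ys,xs=np.nonzero(red); print("mark",at_z(xs.mean(),ys.mean(),.018,k),len(xs))
E
```

```text
0.072 (array([0.4404, 0.0137]), 61.988819390535355, np.int32(16363)) [-0.0023  0.0006]
0.074 (array([0.4395, 0.0142]), 61.02122366428375, np.int32(16363)) [-0.0032  0.0011]
top [443.1431 271.8014] (array([ 0.473 , -0.4083]), 64.26376104354858, np.int32(423))
mark [ 0.423  -0.3774] 14
side [386.066  136.4123] (array([1.0024, 0.5991]), 19.441356882452965, np.int32(183241))
mark [nan nan] 0<stdin>:11: RuntimeWarning: Mean of empty slice.
  ret = ret.dtype.type(ret / rcount)
```

>>> move_arm --pt "0 -2 4 0 0 0 0" --pt "0 -5 4 0 0 0 0" --pt "0 -6 0 0 0 0 0" --pt "0 -6 0 0 0 0 0" --pt "0 -6 0 0 0 0 0" --pt "0 -6 0 0 0 0 0" --pt "0.6 -6 0 0 0 0 0" --pt "1 -3 0 0 0 0 0" --pt "1 -1.63 0 0 0 0 0" --pt "0.49 -0.5 0 0 0 0 0" --pt "0 0 -2 0 0 0 0" --pt "0 0 -3 0 0 0 0" --pt "0 0 -2 0 0 0 0" --pt "0 0 0 0 0 0 0" --pt "0 0 0 0 0 0 0"

```text
time_s: 11.05
position: [0.4745, -0.4068, 0.09]
tool_rot: [-1.53, 0.418, -0.418]
contact_force: [0.5, -0.1, 0.9]
finger_gap: 0.729
```

```bash
python3 - <<'E'
from ana import *
k=manip.calibration("wrist"); im=manip.read_camera("wrist"); cv2.imwrite("pics/w7.png",im)
o=manip.get_obs(); print(o["time_s"],o["position"],o["tool_rot"],o["contact_force"],o["finger_gap"])
E
```

```text
11.1 [ 0.4748 -0.4073  0.0907] [-1.5311  0.4167 -0.4193] [0.0307 0.2148 0.0256] 0.7295949134737474
```

View pics/w7.png

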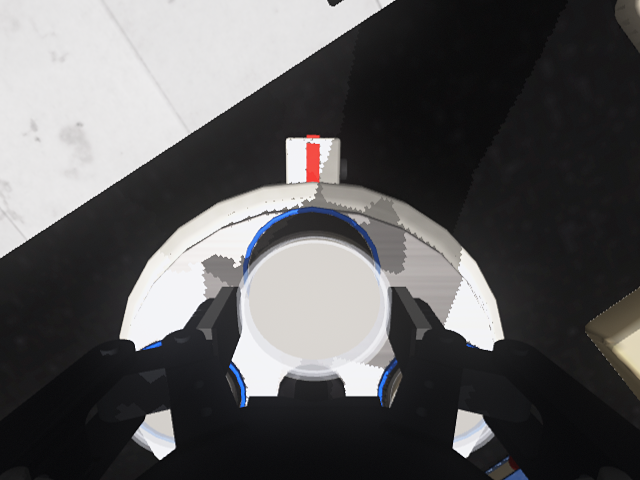

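```bash
python3 - <<'E'
from ana import *
k=manip.calibration("wrist"); im=cv2.imread("pics/w7.png"); h=cv2.cvtColor(im,cv2.COLOR_BGR2HSV); o=manip.get_obs()
blue=(h[...,0]>95)&(h[...,0]<125)&(h[...,1]>110); blue[290:]=0; blue[:,:235]=0; blue[:,395:]=0
ys,xs=np.nonzero(blue); P=np.array([at_z(u,v,.0385,k) for u,v in zip(xs,ys)])
from scipy.optimize import least_squares
f=least_squares(lambda c:np.hypot(*(P-c).T)-.03525,[.473,-.408]); print("nest",f.x,len(P),np.abs(f.fun).mean())
t=o["position"][2]-.0207+.016
g=(abs(im.astype(int)-im[305,316].astype(int)).max(2)<14); 
b=blob(g,(316,305),t,k); print("dish",b[:3],b[0]-o["position"][:2], b[0]-f.x)
E
```

```text
nest [ 0.474 -0.409] 922 0.000612733354413755
dish (array([ 0.471 , -0.4057]), 55.42534589767456, np.int32(12700)) [-0.0038  0.0016] [-0.003   0.0033]
```

```bash
python3 - <<'E'
from h import *
for n,c in (("w5",(314,312)),("w6",(315,308)),("w7",(316,308))):
    g=cv2.cvtColor(cv2.imread(f"pics/{n}.png"),cv2.COLOR_BGR2GRAY).astype(int)
    print(n,"L",g[c[1],225:262].tolist()); print("  R",g[c[1],372:402].tolist())
    print("  T",g[228:262,c[0]].tolist()); print("  B",g[350:395,c[0]].tolist())
E
```

```text
w5 L [28, 28, 29, 30, 31, 30, 29, 24, 111, 135, 136, 133, 136, 199, 222, 233, 234, 231, 209, 204, 206, 206, 208, 227, 228, 228, 228, 228, 228, 228, 228, 228, 228, 228, 228, 228, 228]
  R [228, 228, 228, 228, 228, 228, 228, 229, 216, 208, 206, 206, 206, 219, 234, 235, 234, 214, 180, 143, 138, 140, 145, 70, 33, 32, 33, 32, 32, 31]
  T [28, 30, 29, 30, 30, 30, 30, 35, 48, 56, 62, 73, 74, 78, 148, 191, 162, 193, 235, 242, 239, 232, 227, 228, 228, 228, 228, 228, 229, 229, 228, 229, 228, 228]
  B [229, 228, 229, 229, 229, 229, 229, 228, 229, 228, 228, 228, 228, 228, 228, 229, 225, 214, 211, 211, 211, 211, 211, 211, 211, 210, 210, 213, 227, 235, 229, 210, 207, 195, 159, 135, 138, 142, 115, 40, 32, 33, 34, 34, 32]
w6 L [28, 28, 28, 27, 28, 28, 28, 31, 30, 29, 28, 38, 127, 131, 181, 200, 233, 235, 236, 213, 206, 207, 208, 206, 217, 227, 227, 228, 227, 227, 228, 228, 228, 228, 228, 228, 228]
  R [228, 228, 228, 228, 228, 228, 229, 219, 209, 208, 208, 206, 208, 233, 234, 236, 212, 194, 148, 66, 34, 34, 33, 33, 32, 33, 33, 31, 31, 33]
  T [29, 30, 42, 57, 57, 67, 75, 72, 130, 183, 171, 191, 234,
[... 327 characters left out ...]
[44, 43, 44, 43, 44, 43, 43, 43, 44, 43, 41, 48, 121, 124, 168, 185, 229, 245, 245, 236, 230, 229, 229, 230, 225, 215, 213, 214, 214, 214, 214, 214, 214, 214, 214, 214, 214]
  R [213, 214, 214, 214, 213, 213, 213, 216, 218, 217, 218, 215, 217, 237, 230, 225, 195, 178, 136, 64, 38, 37, 38, 38, 38, 38, 38, 38, 37, 38]
  T [40, 40, 49, 60, 61, 68, 74, 78, 129, 166, 152, 176, 221, 233, 229, 220, 212, 213, 213, 214, 213, 213, 213, 213, 213, 214, 214, 214, 213, 214, 215, 213, 213, 214]
  B [214, 214, 214, 214, 214, 213, 214, 215, 214, 212, 211, 212, 212, 213, 207, 195, 193, 193, 193, 192, 204, 221, 222, 207, 191, 195, 173, 123, 122, 125, 106, 55, 35, 37, 37, 36, 37, 36, 34, 34, 34, 34, 33, 33, 32]
```

```bash
python3 - <<'E'
from h import *
k=manip.calibration("wrist"); o=manip.get_obs(); print(o["position"])
for dz in (.0207,.0235):
    t=o["position"][2]-dz+.016
    T,B,L,R=[at_z(u,v,t,k) for u,v in ((315,241),(315,372),(242.5,308),(387,308))]  # bright ring of cover
    T2,B2=at_z(315,236.5,t,k),at_z(315,380.5,t,k)
    print(t,(T+B)/2,np.linalg.norm(T-B),np.linalg.norm(L-R),(L+R)/2,"outer",(T2+B2)/2,np.linalg.norm(T2-B2))
E
```

```text
[ 0.4748 -0.4073  0.0907]
0.08600156833677787 [ 0.4713 -0.4054] 0.056657949916649575 0.056777625385531535 [ 0.4705 -0.405 ] outer [ 0.4724 -0.406 ] 0.06253539144708291
0.08320156833677787 [ 0.4726 -0.4061] 0.05793098016140409 0.058053344581998276 [ 0.4717 -0.4057] outer [ 0.4736 -0.4067] 0.06394048013802243
```

>>> move_arm --pt "0.05 -0.2 0 0 0 0 0" --pt "0 0 -1.5 0 0 0 0" --pt "0 0 -1 0 0 0 0" --pt "0 0 -0.5 0 0 0 0" --pt "0 0 0 0 0 0 0" --pt "0 0 0 0 0 0 0"

```text
time_s: 11.85
position: [0.4746, -0.409, 0.059]
tool_rot: [-1.53, 0.419, -0.418]
contact_force: [-0.8, 0.4, 0.2]
finger_gap: 0.729
```

>>> move_arm --pt "0 0 -0.15 0 0 0 0" --pt "0 0 0 0 0 0 0" --pt "0 0 0 0 0 0 0"

```text
time_s: 12.22
position: [0.4747, -0.4091, 0.0588]
tool_rot: [-1.53, 0.418, -0.418]
contact_force: [-2.0, 2.8, 5.5]
finger_gap: 0.73
```

>>> move_arm --pt "0 0 0 0 0 0 0.9" --pt "0 0 0 0 0 0 0.95" --pt "0 0 0 0 0 0 0.95" --pt "0 0 0 0 0 0 0.95"

```text
time_s: 12.72
position: [0.4746, -0.409, 0.0576]
tool_rot: [-1.53, 0.419, -0.418]
contact_force: [-0.0, -0.1, 0.1]
finger_gap: 0.952
```

```bash
python3 - <<'E'
from h import *
k=manip.calibration("wrist"); im=manip.read_camera("wrist"); cv2.imwrite("pics/w8.png",im)
o=manip.get_obs(); print(o["time_s"],o["position"],o["contact_force"],o["finger_gap"])
E
```

```text
12.775 [ 0.4746 -0.409   0.0576] [-0.0623  0.1565 -0.5426] 0.9526164196827317
```

View pics/w8.png

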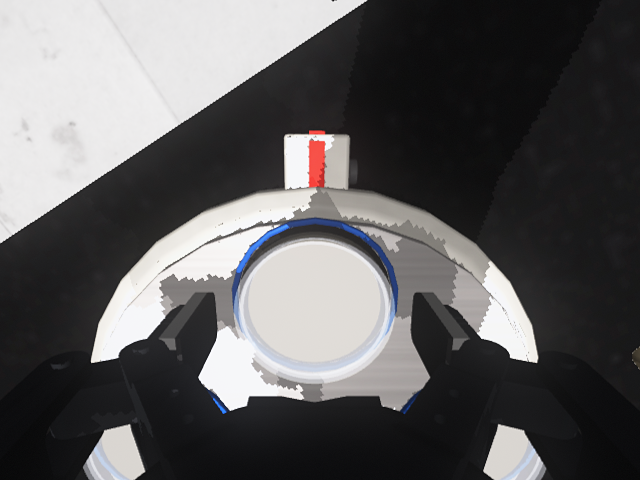

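>>> move_arm --pt "0 0 1.5 0 0 0 0.95" --pt "0 0 4 0 0 0 0.95" --pt "0 0 5.5 0 0 0 0.95" --pt "0 0 5.5 0 0 0 0.95" --pt "2 -1.2 2 0 0 0 0.95" --pt "2.5 -1.5 0 0 0 0 0.95" --pt "0 0 0 0 0 0 0.95" --pt "0 0 0 0 0 0 0.95"

```text
time_s: 13.78
position: [0.5192, -0.4357, 0.243]
tool_rot: [-1.53, 0.419, -0.418]
contact_force: [-0.1, 0.1, -0.3]
finger_gap: 0.95
```

```bash
python3 - <<'E'
from ana import *
k=manip.calibration("wrist"); im=manip.read_camera("wrist"); cv2.imwrite("pics/w9.png",im)
o=manip.get_obs(); print(o["time_s"],o["position"],o["contact_force"],o["finger_gap"])
h=cv2.cvtColor(im,cv2.COLOR_BGR2HSV)
A=np.array([.536,-.446])
for d in (149.2,239.2,329.2,59.2):
    q=A+.075*np.array([np.cos(np.radians(d)),np.sin(np.radians(d))]); u=proj([*q,.052],k).astype(int)
    g=abs(im.astype(int)-im[u[1],u[0]].astype(int)).max(2)<14
    b=blob(g,u,.052,k); v=b[0]-A; print(d,u,b[:3],np.linalg.norm(v),np.degrees(np.arctan2(v[1],v[0]))%360)
yy,xx=np.mgrid[:480,:640]; m=A+.133*np.array([np.cos(np.radians(149.2)),np.sin(np.radians(149.2))]);u=proj([*m,.018],k)
red=((h[...,0]<8)|(h[...,0]>172))&(h[...,1]>150)&(h[...,2]>90)&(np.hypot(xx-u[0],yy-u[1])<40)
m=at_z(xx[red].mean(),yy[red].mean(),.018,k); v=m-A; print("mark",m,np.linalg.norm(v),np.degrees(np.arctan2(v[1],v[0]))%360)
x,y=proj([.536,-.446,.05],k).astype(int); x0=max(0,x-160);y0=max(0,y-180)
cv2.imwrite("pics/w9c.png",cv2.resize(im[y0:y0+280,x0:x0+320],None,fx=2,fy=2,interpolation=cv2.INTER_CUBIC))
E
```

```text
13.825 [ 0.519  -0.4356  0.2433] [-0.0455 -0.0054 -0.2489] 0.9495426912535623
149.2 [314 156] (array([ 0.4723, -0.4083]), 57.89446830749512, np.int32(3255)) 0.07402702497206612 149.38375886165954
239.2 [232 239] (array([ 0.4994, -0.5098]), 60.45937538146973, np.int32(2674)) 0.07359339873994138 240.15178857923507
329.2 [313 313] (array([ 0.5965, -0.4817]), 57.3456846177578, np.int32(2101)) 0.07021698872488054 329.45678958050945
59.2 [394 240] (array([ 0.5706, -0.3831]), 58.6923211812973, np.int32(2664)) 0.07174003125943186 61.18813160225688
mark [ 0.4234 -0.3781] 0.1314656449281811 148.89749845790124
```

View pics/w9c.png

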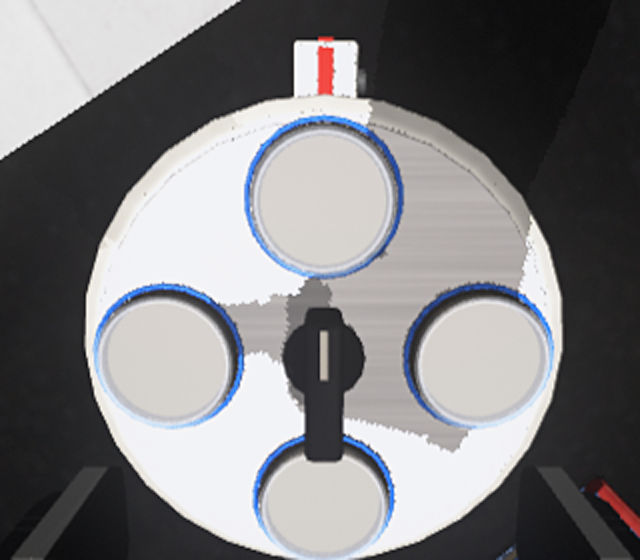

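```bash
python3 - <<'E'
from ana import *
from scipy.optimize import least_squares
k=manip.calibration("wrist"); im=cv2.imread("pics/w9.png"); h=cv2.cvtColor(im,cv2.COLOR_BGR2HSV)
blue=(h[...,0]>95)&(h[...,0]<125)&(h[...,1]>120); yy,xx=np.mgrid[:480,:640]
ys,xs=np.nonzero(blue); P=np.array([at_z(u,v,.039,k) for u,v in zip(xs,ys)])
# joint fit: axis, angle (4 rings at 75 mm, mean lip radius)
def ang(p): 
    c=[p[:2]+.075*np.array([np.cos(p[2]+i*np.pi/2),np.sin(p[2]+i*np.pi/2)]) for i in range(4)]
    return np.min([abs(np.hypot(*(P-q).T)-p[3]) for q in c],0)
m=np.min([np.hypot(*(P-np.array([.536,-.446])-.075*np.array([np.cos(a),np.sin(a)])).T) for a in np.radians([149.4,239.4,329.4,59.4])],0)<.042
P=P[m]
f=least_squares(ang,[.536,-.446,np.radians(149.4),.035],loss="soft_l1",f_scale=.001); print(f.x[:2],np.degrees(f.x[2]),f.x[3],len(P),np.median(ang(f.x)))
A=f.x[:2]; u=proj([*(A+.133*np.array([np.cos(f.x[2]),np.sin(f.x[2])])),.018],k)
red=((h[...,0]<8)|(h[...,0]>172))&(h[...,1]>120)&(h[...,2]>90)&(np.hypot(xx-u[0],yy-u[1])<40)
Q=np.array([at_z(a,b,.018,k) for a,b in zip(xx[red],yy[red])]); m=Q.mean(0); w,V=np.linalg.eigh(np.cov(Q.T))
print("mark",m,np.degrees(np.arctan2(*(m-A)[::-1])),np.linalg.norm(m-A),"stripe dir",np.degrees(np.arctan2(*V[::-1,1])),len(Q))
E
```

```text
[ 0.5377 -0.4466] 149.47558356608798 0.035011036885591644 1408 0.0005431843227403331
mark [ 0.4233 -0.3781] 149.1278175946976 0.13337769534724017 stripe dir 148.0354699790779 191
```

```bash
python3 - <<'E'
from h import *
manip.read_camera("top")
for l in ("timer","amber_bottle","beaker"):
    for r in manip.trace(l,"top")[:1]:
        ys,xs=np.nonzero(r["pixels"]); print(l,r["bbox"],xs.mean().round(1),ys.mean().round(1))
o=manip.get_obs(); print(o["time_s"],o["contact_force"])
manip.sign_off()
E
```

```text
timer [344.1, 266.8, 22.9, 25.8] 354.3 280.0
amber_bottle [196.2, 271.2, 21.6, 19.1] 207.2 281.8
beaker [162.8, 279.3, 17.8, 18.4] 170.9 286.4
14.025 [-0.3017  0.5377  0.5686]
the job is handed in; nothing more can be done
```

The job is done and handed in at about 14 s of the 51 s allowed. I gripped the knob and turned the carousel about 32° clockwise until the empty nest stood at the red mark. I then let go and laid the loose grey dish in that nest.

- **Carousel position:** in the last wrist image the nest stood at 149.5° and the red mark at 149.1°. That 0.35° difference is within measuring noise and inside the 2° pull-in of the detent. The disc did not move when I released the knob, so I take the detent as home; there was no direct signal of the click.
- **Dish seating:** the blue lip shows evenly all round the dish, with its centre within about 2 mm of the nest centre. It met the nest floor at about the expected height, with about 5.5 N of contact force.
- **Things left alone:** the timer, bottle and beaker are where they were, to within 0.5 pixel in the top camera. The gripper ended clear above the carousel, touching nothing.
- **Checks that disagreed:**
  - After the lift the dish sat about 2 mm lower and 2 mm off-centre in the grip, so I shifted the arm before lowering it.
  - One rougher estimate from the dish tops put the disc about 0.7 to 2° from the mark. I trusted the fit to the four blue lips, whose 133.4 mm mark radius matched the given 133 mm.
  - The side-camera check of the nest found nothing usable.

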